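Park the captive screw and open the power supply's shield

TASK

Get the home-built bench power supply open for repair: pull the sprung brass captive thumbscrew in its lid up, feel for the place where its thread catches, wind it anticlockwise all the way out to its stop and let go so that it stays parked. Then slide the lid fully open. Do not force the thread or the lid, and leave the other things on the bench where they are.

Things in the scene. Friction and masses are not known exactly. Their poses are not given: they have to be found in the camera images.
- supply: Bench power supply, grey box 150 (x) x 240 (y) x 91 mm high, screwed to the bench at any place and turn. Origin: centre of its underside. Its -x side is the front panel; knobs and posts there stick out 26 mm, below 50 mm height. The lid opens along its +y. Two dark guide rails (9 mm wide, 3 mm above the lid) run along y at x = -71 and +71 mm.
- screw: Captive thumbscrew (140 g). Origin: centre of the underside of its head, z up; moves up with the screw but does not show its turning (axes as the supply's). As found, 94 mm above the bench, 6 mm above the lid, at x 0, y -90 mm of the supply. Head: knurled brass, round, 31 mm across, 24 mm high; grip any diameter. The lid around it is flat and free for 60 mm.
- screw_head (a point): On the screw's axis, 12 mm above the underside of the head (half its height). Turning the head takes 0.03 to 0.08 N m; on the thread it must be let rise as it is wound, 2.6 mm per rad (right-handed quick thread, anticlockwise from above = outward), play about 1.2 mm. Over 30 N on the thread (30 N of pull beyond the spring, or 0.2 N m at a stop) damages it.
- screw_lift (a joint): How far the screw is up, m: 0 as found, about 0.019 parked (at least 0.0185). A spring pulls it down with 5 N at 0, 10 N at 0.020. Pulled up, its thread meets the underside of the retainer's thread at 0.008, a hard stop, except at the lead-in, where it goes on to about 0.0145: caught. Let go uncaught, it springs down. The lid stays locked below 0.016.
- retainer: Hexagonal brass bush in the lid, 25 mm wide, 5 mm high, with the female thread inside; origin on the screw's axis at the lid's top face (88 mm up). The unseen lead-in, about 20 degrees wide, is 0 to 100 degrees anticlockwise of where the screw is found. From there: 55 degrees anticlockwise, kept pulled, and it rests on the thread when let go; 130 more to about 0.019; 20 more, level, to a dead stop.
- post: Steel locking post inside the supply under the screw; fixed. Origin: on the bench at the screw's axis with the lid shut. Its 10 mm hole takes the screw's 8 mm pilot end and so locks the lid until the screw is wound up past 0.016. Pushing the lid against it with over 30 N damages it.
- lid (a joint): Sliding lid (aluminium shield, 136 x 128 mm, top face 88 mm above the bench): 0 shut, 0.080 fully open, sliding along the supply's +y. Friction about 3 N.
- lid_ledge (a point): Middle of the black plastic finger ledge on the lid, 50 mm (along x) x 12 mm (along y) x 14 mm high, standing on the lid at its +y end, 88 mm from the screw's axis; this point is 7 mm above the lid's top face. It can be pinched or pushed.
- screwdriver: Blue-handled screwdriver lying before the supply; not to be moved.
- solder_reel: Reel of solder, 56 mm wide, 44 mm high, standing beside the supply at its +y end; not to be moved.
- circuit_board: Small green circuit board, 60 x 44 mm, lying beside the supply at its -y end; not to be moved.
- rotary_tool: Grey and black rotary tool lying on the bench; not to be moved.
- helping_hands: Helping-hands stand, 120 mm high, round base; not to be moved.
- tape_roll: Roll of masking tape, 90 mm wide, lying flat; not to be moved.
- pliers: Pliers with red handles lying on the bench; not to be moved.

How it is judged:
On the way, in this order (a step that is already met when the one before it is completed fails the run):
1. the screw is pulled up and caught in the thread, with the lid still shut (value of joint screw_lift above 0.0128 m and value of joint lid below 0.004 m), for 0.2 s.
2. the screw is wound out to its parked height and let go, with the lid still shut (value of joint screw_lift above 0.0185 m and contact force between screw and the fingers below 0.1 N and value of joint lid below 0.004 m), for 0.2 s.
3. the lid is slid open (value of joint lid above 0.074 m), for 0.2 s.
At the end, for the whole second after the job is handed in: The screw stands parked on its thread (lift above 18.5 mm) and the lid is open (at least 74 of its 80 mm), both at rest (value of joint screw_lift above 0.0185 m and value of joint lid above 0.074 m and linear speed of screw below 0.01 m/s); the robot touches nothing.
It fails at once if the thread is forced: more than 30 N between the screw and its retainer (contact force between screw and retainer above 30 N).
It fails at once if the lid is forced: more than 30 N between the screw's pilot and the locking post (contact force between screw and post above 30 N).
It fails at once if another thing on the bench is moved by more than 15 mm (distance of any of screwdriver, solder_reel, circuit_board, rotary_tool, helping_hands, tape_roll, pliers from where it was at the start of the episode above 0.015 m).
It also fails if it takes over 67 s, if anything falls off the work surface, if the arm or the gripper's body presses on something with over 40 N, if the wrist force passes 120 N, or if a joint passes its speed limit or range.

ROBOT

A 6-joint arm with a two-finger parallel gripper is mounted at the origin on the work surface. World frame = base frame: x ahead of the robot, y to its left, z up, the work surface at z = 0. Lengths are in m, angles in rad, forces in N, time in s.
With the tool pointing down it reaches from about 0.35 to 0.925 m from the base axis. Payload 6.4 kg.
Tool frame: the origin (TCP) lies at the very end of the fingers, on their centre line; the grasp point (between the pads) lies 19 mm behind it; x points along the fingers, z is the direction in which the jaws open and shut, and the axes are right-handed (so a half turn about x gives the same grasp; the last joint's range is limited). The gripper opens to 94 mm and grips with 3 to 60 N. Pads are 16 mm wide; open, the fingers measure 119 mm over their backs; the gripper's body (75 mm by 177 mm) begins 78 mm behind the grasp point.
Start: joints at [-1.443, 0.245, 1.558, -0, 1.339, -0.174], TCP at [0.193, -0.621, 0.205] pointing down, gripper open.
Joint ranges: [-3.13, 3.13], [-1.02, 2.26], [0.13, 2.54], [-0.95, 4.09], [0.21, 2.88], [-2.74, 2.74]. Speed limits (rad/s): [2.57, 2.57, 3.14, 3.14, 3.14, 3.14].

INTERFACE

Orientations are given as a unit quaternion [x, y, z, w].
In Python, from bench import bot gives the robot as it stands. Calls block until the motion is done:
- bot.move_ptp(position, orientation): joint-space move of the TCP to a pose.
- bot.move_linear(position, frame=None, feed=0.15): straight line of the TCP; frame=None keeps the orientation; feed is the mean speed in m/s.
- bot.set_joints(angles): joint-space move.
- bot.set_gripper(opening): opening from 0.0 (shut) to 1.0 (fully open); the grip force is fixed at half the most; returns when the fingers have stopped.
- bot.sleep(seconds).
- bot.solve_ik(position, orientation): joint angles nearest the present ones, or None.
- bot.snapshot(name): name is "scene" or "top" or "wrist"; returns a dict with "image" (384x512x3 uint8, red, green, blue), "depth" (384x512 float32, m along the optical axis (not along the pixel's ray), 0 where there is no reading), "fx", "fy", "cx", "cy" (pixels), "D" ([k1, k2, p1, p2, k3] as OpenCV has them; the pictures are not rectified), "view" (4x4, takes a point from world to camera coordinates). Camera axes: x right, y up, looking along -z (the intrinsics and any distortion apply to the point x, -y, -z); pixel columns grow to the right and rows downward; lengths in m; the calibration is good to about 2 mm. A picture is of the moment at which its call begins.
A pose or a line that the arm cannot do raises bot.MotionError and nothing moves.
- bot.sign_off(): hands the job in, once; it reports no verdict.
Readings, each from a call of its own:
- bot.read_time_s(): time.
- bot.read_joint_positions(): joint angles.
- bot.read_dq(): joint speeds.
- bot.read_effort(): joint torques, N m.
- bot.read_tool_pos(): TCP position.
- bot.read_ee_rot(): TCP orientation.
- bot.read_wrist_force(): force on the tool from outside, world axes, zero at the start.
- bot.read_torque(): the same for the moment, N m.
- bot.read_opening(): opening from 0.0 (shut) to 1.0 (fully open).
Only numpy, scipy, OpenCV 4.12 (cv2) and the standard library are available. Lean on these libraries where they do the work, as an engineer would, in place of code of your own. Each camera call takes 0.05 s, during which the arm holds its last target.

## Working session

There is one attempt and no reset: what is moved stays moved. The work goes in short steps, each a Python script; the robot and the scene stay as the last script left them, time stands still between calls to the robot, and variables do not carry over. Pictures are saved under pics/ and viewed, and the job is handed in when it is done.

```bash
ls; mkdir -p pics; python3 - <<'E'
from bench import bot
import cv2,numpy as np
for n in ("scene","top","wrist"):
    s=bot.snapshot(n)
    cv2.imwrite(f"pics/{n}0.png",s["image"][:,:,::-1])
    np.savez(f"pics/{n}0.npz",**s)
    print(n,s["fx"],s["fy"],s["cx"],s["cy"],s["D"],np.round(s["view"],3).tolist())
print(bot.read_time_s(),bot.read_ee_rot(),bot.read_wrist_force(),bot.read_torque())
E
```

```text
pics
scene 357.3459123542573 357.3459123542573 255.73336942893923 182.54246213131822 [-0.02900819  0.          0.          0.          0.        ] [[-0.235, 0.972, 0.016, 0.088], [-0.611, -0.16, 0.775, 0.282], [0.756, 0.173, 0.631, -1.719], [0.0, 0.0, 0.0, 1.0]]
top 374.4822587250123 374.4822587250123 257.1298033277681 196.5125048150534 [0.00036638 0.         0.         0.         0.        ] [[0.003, -1.0, -0.009, 0.031], [0.984, 0.001, 0.177, -0.551], [-0.177, -0.01, 0.984, -1.024], [0.0, 0.0, 0.0, 1.0]]
wrist 341.6435983413268 341.6435983413268 254.13862560363285 190.05819992521052 [0.02562609 0.         0.         0.         0.        ] [[0.297, -0.955, -0.001, -0.648], [0.928, 0.289, -0.237, 0.025], [0.227, 0.07, 0.972, -0.389], [0.0, 0.0, 0.0, 1.0]]
0.15 [ 0.41951918  0.56982635 -0.41878837  0.56913785] [ 0.97995556 -0.52665344 -0.23250934] [ 0.05185346 -0.02451757  0.01879661]
```

View pics/top0.png

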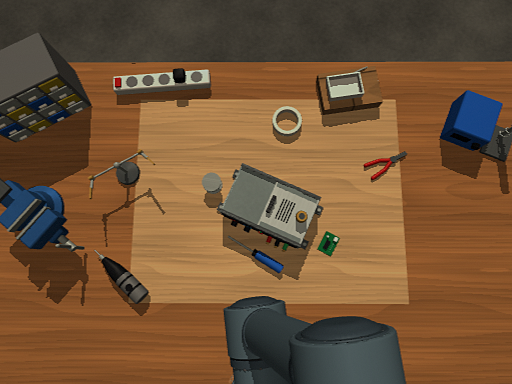

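View pics/scene0.png

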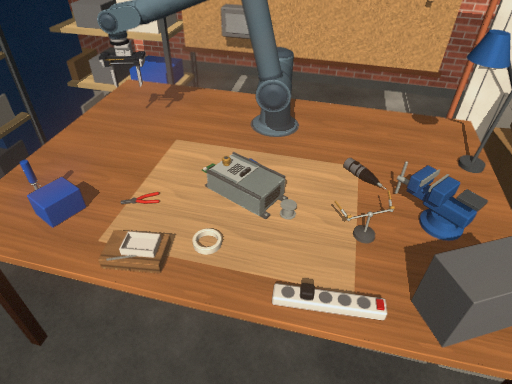

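The top view shows the supply at about (270,207), the brass screw at about (302,216), the ledge at about (271,206), the reel at (212,184), the board at (329,243) and the screwdriver at (262,259). I'll enlarge this area.

```bash
cat > h.py <<'E'
import cv2,numpy as np
def ray(s,u,v):
    K=np.array([[s["fx"],0,s["cx"]],[0,s["fy"],s["cy"]],[0,0,1]],float)
    p=cv2.undistortPoints(np.array([[[u,v]]],float),K,np.array(s["D"],float))[0,0]
    V=np.array(s["view"]);R=V[:3,:3];o=-R.T@V[:3,3]
    d=R.T@np.array([p[0],-p[1],-1.0]);return o,d
def at_z(s,u,v,z):
    o,d=ray(s,u,v);return o+d*(z-o[2])/d[2]
def by_depth(s,u,v):
    o,d=ray(s,u,v);return o+d*float(s["depth"][int(round(v)),int(round(u))])
E
python3 - <<'E'
import cv2
im=cv2.imread("pics/top0.png")[155:275,195:355]
cv2.imwrite("pics/top0c.png",cv2.resize(im,None,fx=5,fy=5,interpolation=cv2.INTER_CUBIC))
E
```

```text
(no output)
```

View pics/top0c.png

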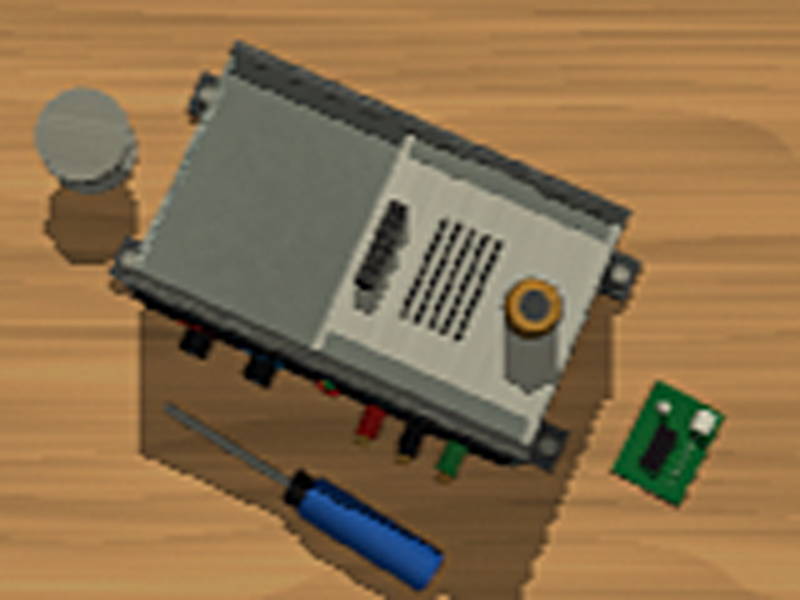

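```bash
python3 - <<'E'
import numpy as np
from h import *
s=dict(np.load("pics/top0.npz"))
P=lambda x,y,z:at_z(s,195+(x+.5)/5-.5,155+(y+.5)/5-.5,z)
sc=P(534,306,.118); le=P(383,243,.102)
a=P(237,42,.091);b=P(630,213,.091);c=P(125,270,.091);d=P(530,455,.091)
for n,p in dict(sc=sc,le=le,a=a,b=b,c=c,d=d).items(): print(n,p.round(4))
y=le-sc; print("sc-le",np.hypot(*y[:2]),np.degrees(np.arctan2(y[1],y[0])))
for p,q in((b,a),(d,c),(b,d),(a,c)):
  v=(q-p)[:2];print(np.hypot(*v),np.degrees(np.arctan2(v[1],v[0])))
for u,v in((301,216),(271,203),(250,190),(285,205)): print(u,v,by_depth(s,u,v).round(4))
E
```

```text
sc [ 0.4865 -0.0862  0.118 ]
le [ 0.5228 -0.0068  0.102 ]
a [0.6385 0.0742 0.091 ]
b [ 0.5414 -0.1428  0.091 ]
c [0.5095 0.1343 0.091 ]
d [ 0.4093 -0.0856  0.091 ]
sc-le 0.08740499934456634 65.42386512427848
0.23773181819774197 65.90274930705908
0.24163887668870632 65.50696808462449
0.1440143590949415 156.56492194269464
0.1423531661766352 155.00236412485805
301 216 [ 0.4862 -0.0854  0.1161]
271 203 [ 0.5233 -0.0062  0.1025]
250 190 [0.5627 0.0515 0.085 ]
285 205 [ 0.5204 -0.0452  0.0862]
```

The measurements agree: screw to ledge is 87.4 mm (given 88) and the rails are 238–242 mm long (given 240). The supply's +y points at about 65.6° in the world. Next I'll check which way joint 6 turns and plan the yaw.

```bash
cat >> h.py <<'E'
from scipy.spatial.transform import Rotation as Ro
def quat(psi):  # tool down, jaw axis z at world yaw psi(rad)
    x=np.array([0,0,-1.]);z=np.array([np.cos(psi),np.sin(psi),0]);y=np.cross(z,x)
    return Ro.from_matrix(np.c_[x,y,z]).as_quat()
def yaw():
    from bench import bot
    z=Ro.from_quat(bot.read_ee_rot()).as_matrix()[:,2];return np.arctan2(z[1],z[0])
E
python3 - <<'E'
from bench import bot
from h import *
t=bot.read_time_s()
for d in range(0,360,30):
    q=bot.solve_ik([.4865,-.0862,.2],quat(np.radians(d)))
    print(d,None if q is None else np.round(q,3))
print(np.degrees(yaw()),t,bot.read_time_s(), bot.read_opening())
E
```

```text
0 [-0.405 -0.123  1.954 -0.     1.311 -0.405]
30 [-0.405 -0.123  1.954 -0.     1.311 -0.929]
60 [-0.405 -0.123  1.954  0.     1.311 -1.452]
90 [-0.405 -0.123  1.954 -0.     1.311 -1.976]
120 [-0.405 -0.123  1.954 -0.     1.311 -2.5  ]
150 None
180 [-0.405 -0.123  1.954 -0.     1.311  2.736]
210 [-0.405 -0.123  1.954 -0.     1.311  2.213]
240 [-0.405 -0.123  1.954 -0.     1.311  1.689]
270 [-0.405 -0.123  1.954 -0.     1.311  1.166]
300 [-0.405 -0.123  1.954  0.     1.311  0.642]
330 [-0.405 -0.123  1.954 -0.     1.311  0.118]
-72.70807710334479 0.15 0.15 1.0015610232469179
```

```bash
python3 - <<'E'
from bench import bot
from h import *
bot.move_ptp([.4865,-.0862,.2],quat(np.radians(-172)))
print(bot.read_time_s(),bot.read_joint_positions().round(3),bot.read_tool_pos(),bot.read_wrist_force(),bot.read_torque())
s=bot.snapshot("wrist")
cv2.imwrite("pics/wrist1.png",s["image"][:,:,::-1]);np.savez("pics/wrist1.npz",**s)
print(bot.read_time_s())
E
```

```text
2.5083 [-0.406 -0.123  1.954 -0.     1.311  2.596] [ 0.48657453 -0.08659323  0.20009605] [0.16946411 0.10266272 0.4236414 ] [0.07299888 0.01325268 0.02496424]
2.5583
```

View pics/wrist1.png

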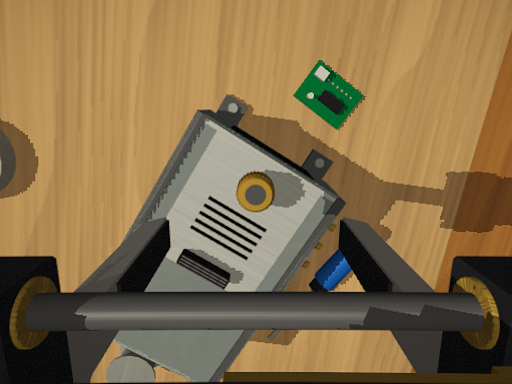

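The wrist view shows the fingers straddling the supply, with the screw head at about (256,192). I'll enlarge it for a second fix.

```bash
python3 - <<'E'
import cv2
im=cv2.imread("pics/wrist1.png")[160:235,220:320]
cv2.imwrite("pics/wrist1c.png",cv2.resize(im,None,fx=8,fy=8,interpolation=cv2.INTER_CUBIC))
E
```

```text
(no output)
```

View pics/wrist1c.png

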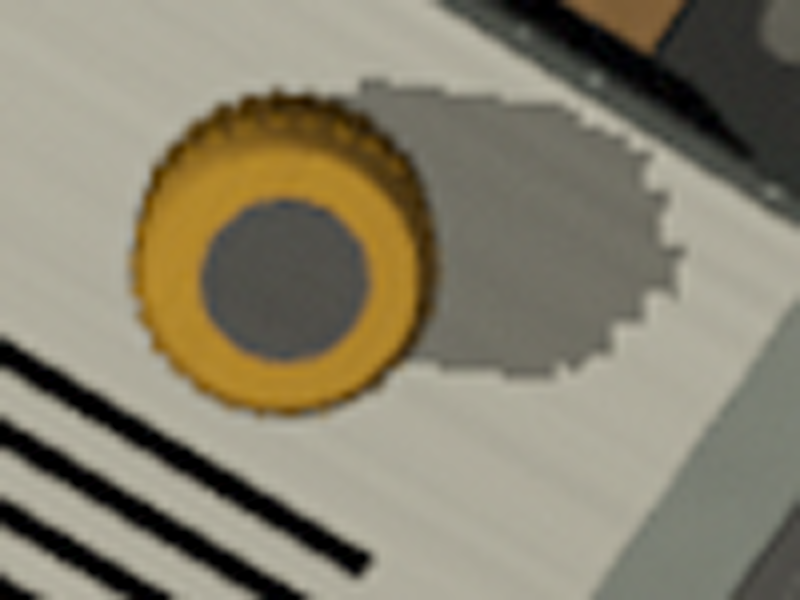

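```bash
python3 - <<'E'
from h import *
s=dict(np.load("pics/wrist1.npz"))
a=at_z(s,255.2,194.6,.118);print(a,by_depth(s,255,195),by_depth(s,245,195))
g=s["depth"];print(by_depth(s,230,150),by_depth(s,300,230))
E
```

```text
[ 0.48461357 -0.08738477  0.118     ] [ 0.4847586  -0.08726761  0.11888982] [ 0.4925268  -0.08591931  0.11789117]
[ 0.51019408 -0.1154804   0.08710563] [ 0.43863229 -0.0523011   0.0865849 ]
```

```bash
cat >> h.py <<'E'
def st(tag=""):
    from bench import bot
    print(tag,"t%.2f"%bot.read_time_s(),bot.read_tool_pos().round(4),"yaw%.1f"%np.degrees(yaw()),"F",bot.read_wrist_force().round(2),"M",bot.read_torque().round(3),"op%.4f"%bot.read_opening(),flush=True)
E
python3 - <<'E'
from bench import bot
from h import *
p=np.array([.4855,-.0868])
bot.set_gripper(.5);st("open")
bot.move_ptp([*p,.15],quat(np.radians(-82)));st()
bot.move_linear([*p,.094],feed=.1);st("down")
for o in (.38,.36,.35,.345,.34):
    bot.set_gripper(o);st(o)
    if np.linalg.norm(bot.read_wrist_force()[:2])>3:break
E
```

```text
open t3.42 [ 0.4865 -0.0862  0.2   ] yaw-172.0 F [-0.65 -0.32  0.26] M [ 0.096 -0.069 -0.048] op0.5017
 t4.83 [ 0.4856 -0.0869  0.1502] yaw-82.0 F [-0.04 -0.71  0.45] M [ 0.051  0.048 -0.024] op0.5040
down t5.53 [ 0.4859 -0.087   0.0944] yaw-82.0 F [ 0.34  0.22 -0.16] M [ 0.039  0.002 -0.017] op0.5017
0.38 t5.95 [ 0.4857 -0.0869  0.0943] yaw-82.0 F [ 0.66 -1.09 -0.32] M [0.01  0.026 0.031] op0.3801
0.36 t6.21 [ 0.4855 -0.0868  0.094 ] yaw-82.0 F [-0.25 -0.27  0.42] M [-0.031 -0.005 -0.008] op0.3624
0.35 t6.42 [ 0.4855 -0.0868  0.094 ] yaw-82.0 F [ 0.7  -0.18 -0.4 ] M [0.013 0.053 0.025] op0.3517
0.345 t6.64 [ 0.4855 -0.0868  0.094 ] yaw-82.0 F [0.7 0.7 0.8] M [ 0.007  0.031 -0.036] op0.3452
0.34 t6.86 [ 0.4855 -0.0868  0.094 ] yaw-82.0 F [ 0.34 -0.11  0.36] M [-0.001  0.008  0.015] op0.3391
```

```bash
python3 - <<'E'
from bench import bot
from h import *
p=np.array([.4855,-.0868])
bot.set_gripper(.45)
bot.move_ptp([*p,.094],quat(np.radians(-172)));st()
for o in (.38,.36,.35,.345,.34,.335,.331):
    bot.set_gripper(o);st(o)
    if np.linalg.norm(bot.read_wrist_force()[:2])>3:break
E
```

```text
t8.66 [ 0.4855 -0.0868  0.094 ] yaw-172.0 F [-0.75 -0.42 -0.02] M [ 0.115 -0.056 -0.023] op0.4511
0.38 t9.01 [ 0.4855 -0.0868  0.094 ] yaw-172.0 F [ 0.15  0.26 -0.1 ] M [ 0.121 -0.032  0.031] op0.3802
0.36 t9.27 [ 0.4855 -0.0868  0.094 ] yaw-172.0 F [-0.41 -0.29 -0.59] M [ 0.162 -0.067 -0.039] op0.3606
0.35 t9.48 [ 0.4855 -0.0868  0.094 ] yaw-172.0 F [-0.    1.05 -0.26] M [ 0.103 -0.044 -0.04 ] op0.3502
0.345 t9.70 [ 0.4855 -0.0868  0.094 ] yaw-172.0 F [ 1.02 -0.02 -0.64] M [ 0.069 -0.049  0.014] op0.3435
0.34 t9.92 [ 0.4855 -0.0868  0.094 ] yaw-172.0 F [-0.76 -0.28  0.15] M [ 0.097 -0.064 -0.006] op0.3391
0.335 t10.13 [ 0.4855 -0.0868  0.094 ] yaw-172.0 F [ 0.19 -0.17 -0.75] M [ 0.162 -0.039  0.006] op0.3382
0.331 t10.35 [ 0.4855 -0.0868  0.094 ] yaw-172.0 F [-0.31  0.35 -0.29] M [ 0.146 -0.05  -0.024] op0.3281
```

```bash
python3 - <<'E'
from bench import bot
from h import *
p=np.array([.4855,-.0868])
bot.set_gripper(0.0);st("grip")
for z in (.097,.1,.101,.1015,.102,.1025,.103):
    bot.move_linear([*p,z],feed=.05);st(z)
    F=bot.read_wrist_force()
    if F[2]<-16 or np.linalg.norm(F[:2])>12:break
E
```

```text
grip t10.57 [ 0.4858 -0.0868  0.094 ] yaw-172.0 F [ 1.69  0.49 -0.77] M [ 0.144 -0.351  0.049] op0.3108
0.097 t10.82 [ 0.4857 -0.0867  0.0966] yaw-172.0 F [ 4.6   0.08 -6.93] M [ 0.096 -0.937  0.04 ] op0.3135
0.1 t11.07 [ 0.4857 -0.0868  0.0996] yaw-172.0 F [ 6.01 -0.26 -8.21] M [ 0.067 -1.088  0.043] op0.3120
0.101 t11.32 [ 0.4857 -0.0867  0.1006] yaw-172.0 F [ 5.5  -0.02 -7.62] M [ 0.072 -1.126 -0.006] op0.3110
0.1015 t11.57 [ 0.4857 -0.0868  0.101 ] yaw-172.0 F [ 4.25 -0.61 -8.35] M [ 0.016 -1.19   0.011] op0.3118
0.102 t11.82 [ 0.4857 -0.0867  0.1015] yaw-172.0 F [ 6.47  0.34 -8.84] M [ 0.027 -1.148 -0.   ] op0.3115
0.1025 t12.07 [ 0.4857 -0.0867  0.102 ] yaw-172.0 F [ 5.99 -0.92 -9.37] M [ 0.029 -1.127  0.008] op0.3079
0.103 t12.32 [ 0.4856 -0.0867  0.1023] yaw-172.0 F [ 7.29 -0.67 -9.69] M [-0.015 -1.251  0.034] op0.3114
```

```bash
python3 - <<'E'
from bench import bot
from h import *
p=np.array([.4859,-.0868])
for z in (.103,.1033,.1036,.1039):
    bot.move_linear([*p,z],feed=.05);st(z)
    F=bot.read_wrist_force()
    if F[2]<-15 or np.linalg.norm(F[:2])>12:break
E
```

```text
0.103 t12.57 [ 0.4857 -0.0868  0.1022] yaw-172.0 F [ 4.77 -0.88 -8.65] M [-0.011 -1.004  0.039] op0.3105
0.1033 t12.82 [ 0.4857 -0.0867  0.1023] yaw-172.0 F [  5.92  -0.58 -10.02] M [-0.097 -1.101  0.039] op0.3146
0.1036 t13.07 [ 0.4857 -0.0867  0.1024] yaw-172.0 F [  5.81  -0.64 -11.66] M [-0.155 -1.23   0.049] op0.3124
0.1039 t13.32 [ 0.4856 -0.0867  0.1025] yaw-172.0 F [  7.43  -1.42 -13.12] M [-0.157 -1.373  0.03 ] op0.3091
```

```bash
python3 - <<'E'
from bench import bot
from h import *
p=np.array([.4859,-.0868]); z=.1042
bot.move_linear([*p,z],feed=.05);st(z)
z0=bot.read_tool_pos()[2]
for i in range(1,18):
    psi=-172+6.5*i
    bot.move_linear([*p,z],quat(np.radians(psi)),feed=.05);st(psi)
    F=bot.read_wrist_force();M=bot.read_torque()
    if bot.read_tool_pos()[2]>z0+.0007: print("CATCH?");break
    if F[2]<-24 or np.linalg.norm(F[:2])>15:print("force");break
E
```

```text
0.1042 t13.57 [ 0.4856 -0.0867  0.1026] yaw-172.0 F [  7.81  -1.59 -13.84] M [-0.149 -1.553  0.022] op0.3106
-165.5 t13.83 [ 0.4855 -0.0867  0.1026] yaw-165.5 F [  6.93  -2.95 -13.98] M [-0.207 -1.442  0.017] op0.3122
-159.0 t14.10 [ 0.4855 -0.0867  0.1027] yaw-159.0 F [  7.41  -2.01 -13.77] M [-0.274 -1.35   0.1  ] op0.3137
-152.5 t14.37 [ 0.4854 -0.0868  0.1028] yaw-152.5 F [  5.97  -3.11 -12.14] M [-0.196 -1.174  0.101] op0.3080
-146.0 t14.63 [ 0.4853 -0.0868  0.1032] yaw-146.0 F [  5.16  -3.01 -10.33] M [-0.261 -0.9    0.023] op0.3090
-139.5 t14.90 [ 0.4853 -0.0869  0.1037] yaw-139.7 F [ 2.89 -2.61 -9.45] M [-0.417 -0.51   0.021] op0.3081
CATCH?
```

```bash
python3 - <<'E'
from bench import bot
from h import *
p=np.array([.4857,-.0868])
for z in (.1047,.1052,.106,.107,.108,.109,.1096,.1101):
    bot.move_linear([*p,z],feed=.05);st(z)
    F=bot.read_wrist_force()
    if F[2]<-15 or np.linalg.norm(F[:2])>15:print("force");break
E
```

```text
0.1047 t15.15 [ 0.4853 -0.0869  0.1044] yaw-139.6 F [  1.4   -4.04 -10.23] M [-0.562 -0.515  0.029] op0.3125
0.1052 t15.40 [ 0.4853 -0.0869  0.1051] yaw-139.5 F [  1.09  -3.27 -10.82] M [-0.63  -0.266  0.031] op0.3106
0.106 t15.65 [ 0.4854 -0.0868  0.106 ] yaw-139.5 F [ 0.09 -3.42 -8.62] M [-0.572  0.037 -0.052] op0.3121
0.107 t15.90 [ 0.4854 -0.0867  0.1069] yaw-139.5 F [-0.05 -4.1  -9.58] M [-0.52   0.087 -0.031] op0.3111
0.108 t16.15 [ 0.4854 -0.0867  0.1078] yaw-139.5 F [ 0.2  -2.2  -8.86] M [-0.517  0.105 -0.04 ] op0.3102
0.109 t16.40 [ 0.4854 -0.0867  0.1088] yaw-139.5 F [ -1.43  -3.95 -10.56] M [-0.476  0.208 -0.051] op0.3107
0.1096 t16.65 [ 0.4854 -0.0867  0.1091] yaw-139.5 F [  0.94  -3.41 -13.34] M [-0.554 -0.074 -0.   ] op0.3112
0.1101 t16.90 [ 0.4854 -0.0866  0.1094] yaw-139.5 F [  3.29  -3.6  -18.6 ] M [-0.723 -0.45   0.008] op0.3116
force
```

```bash
cat > wind.py <<'E'
from bench import bot
from h import *
def wind(p,z,psi,psi_end,step,target,kz=1e-4,ff=0.0,kxy=4e-5,pc=(.4857,-.0868),mlim=.15):
    p=np.array(p,float);pc=np.array(pc)
    while psi<psi_end-.1:
        psi=min(psi+step,psi_end);z+=ff*np.radians(step)
        bot.move_linear([*p,z],quat(np.radians(psi)),feed=.05)
        F=np.mean([bot.read_wrist_force() for _ in range(3)],0);M=bot.read_torque()
        print("t%.2f psi %.1f(%.1f) zc %.4f z %.4f F %s Mz %.3f"%(bot.read_time_s(),psi,np.degrees(yaw()),z,bot.read_tool_pos()[2],F.round(1),M[2]),flush=True)
        if F[2]<-25 or F[2]>3 or np.linalg.norm(F[:2])>16 or abs(M[2])>mlim: print("STOP limits");break
        z+=np.clip(kz*(F[2]-target),-.0006,.0006)
        p=np.clip(p+kxy*F[:2],pc-.001,pc+.001)
    np.save("state.npy",[*p,z,psi]);return p,z,psi
E
python3 - <<'E'
from wind import *
p=[.4857,-.0868];z=.1097
bot.move_linear([*p,z],quat(np.radians(-139.5)),feed=.05);st()
print(wind(p,z,-139.5,-83.5,7,-14))
E
```

```text
t17.15 [ 0.4854 -0.0867  0.1093] yaw-139.5 F [  1.22  -3.54 -18.58] M [-0.65  -0.316 -0.024] op0.3091
t17.43 psi -132.5(-132.6) zc 0.1097 z 0.1094 F [  1.7  -3.8 -19.1] Mz 0.057
t17.70 psi -125.5(-125.7) zc 0.1092 z 0.1092 F [ -0.9  -1.8 -14.8] Mz 0.081
t17.98 psi -118.5(-118.7) zc 0.1091 z 0.1092 F [ -3.1  -1.6 -15.2] Mz 0.084
t18.25 psi -111.5(-111.8) zc 0.1090 z 0.1091 F [ -2.1  -2.5 -12.9] Mz 0.046
t18.52 psi -104.5(-104.8) zc 0.1091 z 0.1091 F [ -3.8  -1.2 -12.9] Mz 0.007
t18.80 psi -97.5(-97.8) zc 0.1092 z 0.1092 F [ -2.6  -0.8 -12.9] Mz 0.099
t19.07 psi -90.5(-90.8) zc 0.1093 z 0.1094 F [ -2.6  -1.9 -12.8] Mz 0.045
t19.35 psi -83.5(-83.8) zc 0.1094 z 0.1095 F [ -1.8  -1.2 -13.3] Mz 0.064
(array([ 0.48509612, -0.087385  ]), np.float64(0.10950488019141186), -83.5)
```

```bash
python3 - <<'E'
from wind import *
s=np.load("state.npy")
print(wind(s[:2],s[2],s[3],-20.5,7,-13,ff=2.2e-3))
st()
E
```

```text
t19.62 psi -76.5(-76.8) zc 0.1098 z 0.1098 F [ -0.8  -1.8 -14. ] Mz 0.020
t19.90 psi -69.5(-69.8) zc 0.1099 z 0.1101 F [ -0.8  -2.1 -15.1] Mz 0.038
t20.18 psi -62.5(-62.8) zc 0.1100 z 0.1103 F [  0.2  -2.2 -13.1] Mz 0.059
t20.45 psi -55.5(-55.8) zc 0.1103 z 0.1106 F [ -0.   -1.2 -13. ] Mz 0.022
t20.73 psi -48.5(-48.8) zc 0.1105 z 0.1108 F [  0.3  -3.2 -12.3] Mz 0.029
t21.00 psi -41.5(-41.8) zc 0.1109 z 0.1112 F [  1.8  -1.4 -12.5] Mz 0.079
t21.27 psi -34.5(-34.8) zc 0.1112 z 0.1115 F [  1.7  -2.5 -12.2] Mz 0.021
t21.55 psi -27.5(-27.8) zc 0.1115 z 0.1118 F [  3.7  -2.4 -12.4] Mz 0.038
t21.82 psi -20.5(-20.8) zc 0.1119 z 0.1121 F [  2.9  -1.7 -12.1] Mz 0.056
(array([ 0.48545366, -0.0878    ]), np.float64(0.11196563896713699), np.float64(-20.5))
 t21.82 [ 0.4858 -0.088   0.1121] yaw-20.8 F [  2.92  -1.73 -12.06] M [-0.659 -0.735  0.056] op0.3154
```

```bash
python3 - <<'E'
from wind import *
s=np.load("state.npy")
p,z,psi=wind(s[:2],s[2],s[3],21.5,7,-13.5,ff=2.5e-3)
st()
E
```

```text
t22.10 psi -13.5(-13.8) zc 0.1123 z 0.1125 F [  3.6  -2.7 -11.9] Mz 0.087
t22.38 psi -6.5(-6.8) zc 0.1127 z 0.1128 F [  4.1  -4.1 -13.1] Mz -0.007
t22.65 psi 0.5(0.2) zc 0.1131 z 0.1132 F [  4.7  -3.3 -13.4] Mz -0.002
t22.93 psi 7.5(7.2) zc 0.1134 z 0.1134 F [  3.2  -3.6 -13.3] Mz 0.037
t23.20 psi 14.5(14.2) zc 0.1137 z 0.1138 F [  3.8  -4.  -12.7] Mz 0.057
t23.48 psi 21.5(21.2) zc 0.1141 z 0.1141 F [  4.2  -4.2 -13.8] Mz 0.022
 t23.48 [ 0.4864 -0.088   0.1141] yaw21.2 F [  4.25  -4.18 -13.79] M [-0.667 -0.834  0.022] op0.3126
```

```bash
python3 - <<'E'
from wind import *
s=np.load("state.npy")
p,z,psi=wind(s[:2],s[2],s[3],65.5,4,-13,ff=1.5e-3,mlim=.13)
st()
E
```

```text
t23.73 psi 25.5(25.2) zc 0.1142 z 0.1142 F [  3.6  -4.1 -12.2] Mz 0.058
t23.98 psi 29.5(29.3) zc 0.1144 z 0.1144 F [  2.5  -4.4 -12.6] Mz 0.005
t24.23 psi 33.5(33.3) zc 0.1145 z 0.1145 F [  2.3  -3.5 -11.7] Mz 0.053
t24.48 psi 37.5(37.3) zc 0.1147 z 0.1147 F [  1.9  -4.  -11.2] Mz 0.080
t24.73 psi 41.5(41.3) zc 0.1150 z 0.1149 F [  2.3  -4.2 -13.1] Mz 0.071
t24.98 psi 45.5(45.3) zc 0.1151 z 0.1151 F [  2.8  -3.6 -13.9] Mz 0.027
t25.23 psi 49.5(49.3) zc 0.1151 z 0.1151 F [  2.3  -2.5 -12.8] Mz 0.054
t25.48 psi 53.5(53.3) zc 0.1153 z 0.1152 F [  2.6  -2.8 -12.9] Mz 0.058
t25.73 psi 57.5(57.3) zc 0.1154 z 0.1153 F [  4.4  -1.6 -13.8] Mz 0.055
t25.98 psi 61.5(61.3) zc 0.1154 z 0.1153 F [  5.1  -2.2 -14. ] Mz -0.009
t26.23 psi 65.5(65.3) zc 0.1154 z 0.1153 F [  5.2  -0.7 -14.2] Mz 0.050
 t26.23 [ 0.4868 -0.0876  0.1153] yaw65.3 F [  5.21  -0.73 -14.23] M [-0.161 -1.124  0.05 ] op0.3092
```

```bash
python3 - <<'E'
from wind import *
s=np.load("state.npy")
p,z,psi=wind(s[:2],s[2],s[3],83.5,3,-13,ff=0,mlim=.11)
st()
E
```

```text
t26.48 psi 68.5(68.3) zc 0.1153 z 0.1153 F [  5.4  -0.2 -14.2] Mz 0.006
t26.73 psi 71.5(71.3) zc 0.1152 z 0.1153 F [  4.9   0.9 -12.1] Mz -0.035
t26.98 psi 74.5(74.3) zc 0.1152 z 0.1153 F [  5.3   0.7 -13.2] Mz -0.081
t27.23 psi 77.5(77.3) zc 0.1152 z 0.1153 F [  5.7   0.8 -12.3] Mz -0.140
STOP limits
 t27.23 [ 0.4869 -0.0873  0.1153] yaw77.3 F [  5.74   0.83 -12.34] M [ 0.633 -1.22  -0.14 ] op0.3113
```

The height went level at about 0.1153 and the torque then reversed and ramped up, so this is the dead stop. I'll relax the torque, lower until the thread carries the screw, and release.

```bash
python3 - <<'E'
from wind import *
p=np.array([.4866,-.0873]);z=.1152
bot.move_linear([*p,z],quat(np.radians(73)),feed=.05);st()
for i in range(7):
    z-=.0003;bot.move_linear([*p,z],feed=.05);st("%.4f"%z)
    if bot.read_wrist_force()[2]>-3:break
bot.set_gripper(.36);st("rel")
bot.set_gripper(.5);st("rel")
s=bot.snapshot("scene");cv2.imwrite("pics/scene2.png",s["image"][:,:,::-1]);np.savez("pics/scene2.npz",**s)
E
```

```text
t27.48 [ 0.4868 -0.0874  0.1153] yaw72.8 F [  4.68  -1.42 -14.25] M [ 0.139 -1.255 -0.09 ] op0.3089
0.1149 t27.73 [ 0.4869 -0.0874  0.1152] yaw72.9 F [  4.41  -0.38 -10.21] M [ 0.192 -1.114 -0.101] op0.3097
0.1146 t27.98 [ 0.4869 -0.0874  0.1151] yaw73.0 F [ 3.68 -0.14 -7.26] M [ 0.224 -0.982 -0.152] op0.3123
0.1143 t28.23 [ 0.487  -0.0874  0.115 ] yaw73.0 F [ 3.32  0.34 -3.95] M [ 0.347 -0.728 -0.176] op0.3126
0.1140 t28.48 [ 0.487  -0.0874  0.1144] yaw73.0 F [ 3.11 -0.72 -2.23] M [ 0.253 -0.723 -0.137] op0.3122
rel t28.79 [ 0.4865 -0.0874  0.1142] yaw73.0 F [ 0.09 -0.37 -0.22] M [ 0.05  -0.172  0.05 ] op0.3589
rel t29.23 [ 0.4866 -0.0873  0.114 ] yaw73.0 F [-0.56 -1.01 -0.1 ] M [ 0.044 -0.104 -0.003] op0.5023
```

```bash
python3 - <<'E'
from wind import *
bot.move_linear([.4866,-.0873,.22],feed=.2);st()
s=bot.snapshot("wrist");cv2.imwrite("pics/wrist2.png",s["image"][:,:,::-1]);np.savez("pics/wrist2.npz",**s)
E
```

```text
t29.97 [ 0.486  -0.0871  0.2188] yaw73.0 F [-0.46 -0.82 -0.27] M [ 0.064 -0.162 -0.011] op0.4998
```

View pics/wrist2.png

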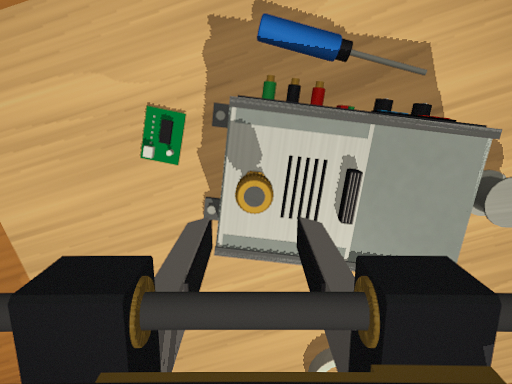

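The wrist view shows the head at (254,194) and the ledge at (350,195), with the lid still shut. I'll check heights from depth, taking head minus lid to cancel calibration bias.

```bash
python3 - <<'E'
from h import *
for f in ("wrist1","wrist2"):
    s=dict(np.load(f"pics/{f}.npz"))
    pts=[by_depth(s,u,v) for v in range(150,250) for u in range(225,380)]
    P=np.array(pts);r=np.hypot(P[:,0]-.486,P[:,1]+.087)
    h=P[(r<.013)&(P[:,2]>.105)];l=P[(r>.03)&(r<.05)&(abs(P[:,2]-.088)<.008)]
    print(f,np.median(h[:,2]),np.median(l[:,2]),"above lid",np.median(h[:,2])-np.median(l[:,2]), h[:,:2].mean(0))
s=dict(np.load("pics/wrist2.npz"))
print(at_z(s,352,195,.102),by_depth(s,352,195))
a=at_z(s,254.5,193,.137);print(a)
E
```

```text
wrist1 0.11741856969555156 0.08740598805976396 above lid 0.0300125816357876 [ 0.48602451 -0.0872754 ]
wrist2 0.13640789816994936 0.08751592163966204 above lid 0.04889197653028732 [ 0.48569409 -0.08684221]
[ 0.5177912 -0.0055207  0.102    ] [ 0.51811052 -0.0053225   0.10103839]
[ 0.48224744 -0.08551173  0.137     ]
```

Lift reads 18.9 mm (48.9 − 30.0 mm above the lid), so the screw is parked and released. Next I'll slide the lid with shut fingers pushing on the ledge.

```bash
python3 - <<'E'
from wind import *
a=np.radians(65.6);d=np.array([np.cos(a),np.sin(a)]);c=np.array([.486,-.0871])
P=lambda s,z:[*(c+d*s),z]
bot.set_gripper(0.0)
bot.move_ptp(P(.055,.17),quat(np.radians(-24.4)));st()
bot.move_linear(P(.055,.095),feed=.08);st("down")
for s in list(np.arange(.065,.150,.01))+[.149,.151,.152,.153]:
    bot.move_linear(P(s,.095),feed=.05);st("%.3f"%s)
    F=bot.read_wrist_force()
    if F[:2]@d<-9 or abs(F[2])>8: print("STOP");break
E
```

```text
t32.44 [ 0.5088 -0.0371  0.1702] yaw-24.4 F [ 0.62  0.23 -0.23] M [-0.06  -0.101  0.043] op0.0059
down t33.52 [ 0.5092 -0.0372  0.0956] yaw-24.4 F [0.24 0.25 0.3 ] M [-0.059 -0.052  0.001] op0.0053
0.065 t33.88 [ 0.5131 -0.0275  0.0952] yaw-24.4 F [0.74 0.12 0.04] M [-0.036  0.015  0.046] op0.0060
0.075 t34.23 [ 0.5171 -0.0184  0.095 ] yaw-24.4 F [-0.69  0.33 -0.33] M [-0.036 -0.026 -0.046] op0.0032
0.085 t34.58 [ 0.5213 -0.0091  0.095 ] yaw-24.4 F [ 0.12 -0.31  0.43] M [-0.113 -0.012  0.025] op0.0077
0.095 t34.92 [5.256e-01 1.000e-04 9.500e-02] yaw-24.4 F [-0.35 -0.73  0.07] M [-0.038  0.022  0.003] op0.0068
0.105 t35.27 [0.5297 0.0091 0.095 ] yaw-24.4 F [-0.35 -0.18  0.07] M [-0.049 -0.013  0.062] op0.0045
0.115 t35.62 [0.5338 0.0182 0.095 ] yaw-24.4 F [0.12 0.62 0.45] M [-0.04  -0.045  0.011] op0.0054
0.125 t35.98 [0.5379 0.0274 0.095 ] yaw-24.4 F [ 0.67 -0.63 -0.08] M [-0.087 -0.038  0.008] op0.0053
0.135 t36.33 [0.5421 0.0365 0.095 ] yaw-24.4 F [0.33 0.51 0.48] M [-0.073 -0.033 -0.041] op0.0008
0.145 t36.67 [0.5462 0.0456 0.095 ] yaw-24.4 F [-0.08 -0.25 -0.2 ] M [ 0.011 -0.024 -0.01 ] op0.0044
0.149 t36.92 [0.5477 0.0489 0.095 ] yaw-24.4 F [ 0.06 -0.29  0.28] M [-0.152 -0.011 -0.016] op0.0010
0.151 t37.17 [0.5484 0.0504 0.095 ] yaw-24.4 F [-2.03 -1.86  1.23] M [-0.399  0.154  0.005] op0.0030
0.152 t37.42 [0.5487 0.0513 0.095 ] yaw-24.4 F [-1.9  -2.51  0.9 ] M [-0.49   0.207  0.026] op0.0083
0.153 t37.67 [0.5488 0.0514 0.095 ] yaw-24.4 F [-2.84 -6.29  0.97] M [-1.071  0.563  0.04 ] op0.0037
```

```bash
python3 - <<'E'
from wind import *
a=np.radians(65.6);d=np.array([np.cos(a),np.sin(a)]);c=np.array([.486,-.0871])
P=lambda s,z:[*(c+d*s),z]
bot.move_linear(P(.135,.095),feed=.05);bot.move_linear(P(.135,.24),feed=.2);st()
bot.move_ptp(P(.06,.26),quat(np.radians(-24.4)));st()
for n in ("wrist","top"):
    s=bot.snapshot(n);cv2.imwrite(f"pics/{n}3.png",s["image"][:,:,::-1]);np.savez(f"pics/{n}3.npz",**s)
im=cv2.imread("pics/top3.png")[145:275,190:360];cv2.imwrite("pics/top3c.png",cv2.resize(im,None,fx=4.5,fy=4.5,interpolation=cv2.INTER_CUBIC))
E
```

```text
t39.06 [0.541  0.036  0.2385] yaw-24.4 F [ 0.41  0.12 -0.14] M [-0.033 -0.08  -0.004] op0.0006
 t39.47 [ 0.5101 -0.0329  0.2587] yaw-24.5 F [ 0.32 -0.56  0.67] M [-0.08  -0.021 -0.016] op0.0052
```

View pics/wrist3.png

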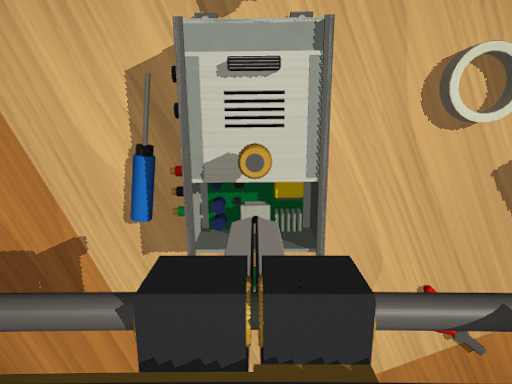

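View pics/top3c.png

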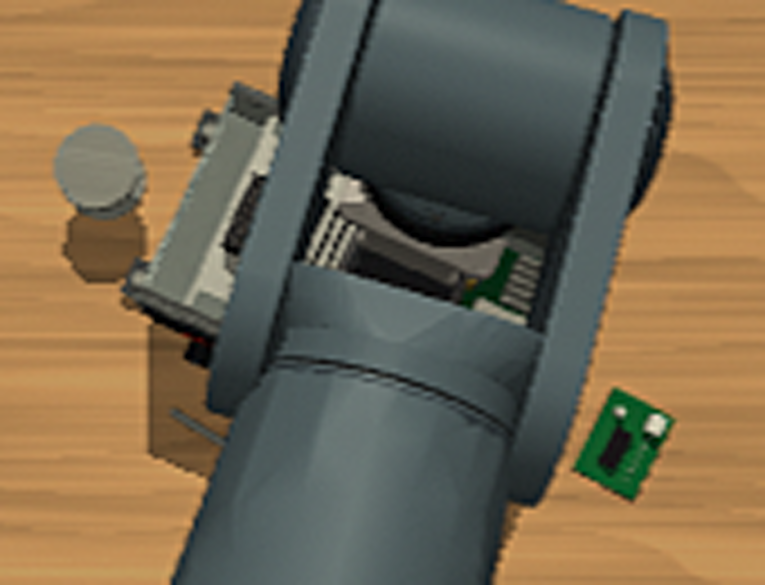

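The lid is open, with the board visible inside. The wrist view shows the head at about (255,161) and the ledge at (254,63). I'll measure the travel and lift, then move the arm aside.

```bash
python3 - <<'E'
from wind import *
s=dict(np.load("pics/wrist3.npz"))
a=np.radians(65.6);d=np.array([np.cos(a),np.sin(a)]);c=np.array([.486,-.0871])
P=np.array([by_depth(s,u,v) for v in range(140,178) for u in range(235,275)])
h=P[P[:,2]>.125];L=np.array([by_depth(s,u,v) for v in range(135,175) for u in list(range(205,228))+list(range(285,298))])
print("head",np.median(h,0),"lid z",np.median(L[:,2]),"lift",np.median(h[:,2])-np.median(L[:,2])-.030)
print("travel head",(h[:,:2].mean(0)-c)@d, (at_z(s,255,161,.137)[:2]-c)@d)
for v in(56,60): 
    print("ledge",(at_z(s,254,v,.102)[:2]-c)@d-.088)
bot.move_ptp([.42,-.30,.3],quat(np.radians(-24.4)));st()
for n in ("top","scene"):
    s=bot.snapshot(n);cv2.imwrite(f"pics/{n}4.png",s["image"][:,:,::-1]);np.savez(f"pics/{n}4.npz",**s)
im=cv2.imread("pics/top4.png")[145:275,190:360];cv2.imwrite("pics/top4c.png",cv2.resize(im,None,fx=4.5,fy=4.5,interpolation=cv2.INTER_CUBIC))
E
```

```text
head [ 0.51804464 -0.01319796  0.13621934] lid z 0.08753174229447566 lift 0.018687594217954323
travel head 0.08077041708247226 0.08083082041011616
ledge 0.0845387419123107
ledge 0.08110257580431188
 t40.67 [ 0.4205 -0.299   0.2996] yaw-24.3 F [ 0.83 -0.46 -1.04] M [-0.016 -0.052  0.041] op0.0022
```

View pics/top4c.png

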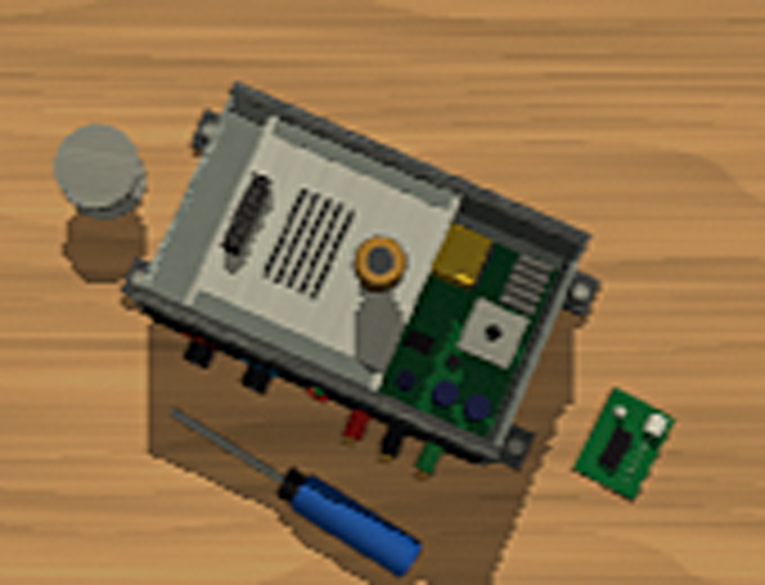

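View pics/top4.png

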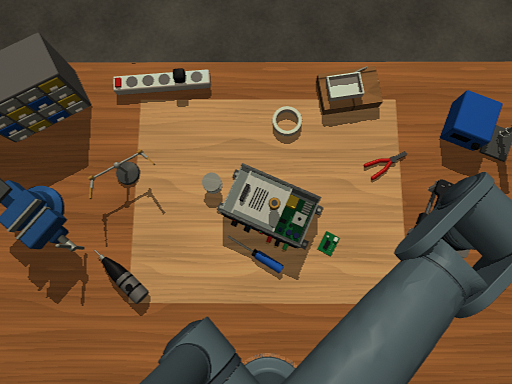

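The top view shows the lid open with the head at about (274,203). The reel, board, screwdriver, pliers, tape, helping hands and rotary tool sit at the same pixels as in the first picture. I'm handing in.

```bash
python3 - <<'E'
from bench import bot
print(bot.sign_off(),bot.read_time_s())
E
```

```text
the job is handed in; nothing more can be done
the job is handed in; nothing more can be done
```

The power supply is open: the screw is parked on its thread and the lid is slid open. I handed the job in shortly after 40.7 s on the robot's clock; the hand-in reports no verdict.

- **Screw:** I pulled it up to the stop at 8 mm, then turned it anticlockwise with a light pull. It began to catch about 20–30° round and went on up to about 14.5 mm. I wound it out while letting it rise until the torque showed the dead stop, then lowered it onto the thread and let go.
- **Lid:** I pushed the ledge with shut fingers until the lid met its end stop.

**Last checks:**
- **Screw lift:** two depth readings gave 18.9 mm just after release and 18.7 mm with the lid open. Both are above the required 18.5 mm, but the second leaves a margin of only 0.2 mm, which is within the camera's error.
- **Lid travel:** the wrist camera gave about 81 mm and the final finger position about 78 mm. They disagree by about 3 mm, but both clear the required 74 mm.
- **Forces:** the strongest pull I read at the wrist was about 19 N, with roughly 8–9 N of that on the thread. The highest twist at the dead stop was 0.176 N m, close to the 0.2 N m limit, while I was lowering the screw. The last push on the lid was about 7 N.
- **Other things:** nothing else on the bench looks moved in the top view, and the arm is clear of everything.

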